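Sort drying carriers by length onto two rails

ROBOT

A 6-joint arm with a two-finger parallel gripper is mounted at the origin on a cart in front of the work surface, level with it; the furniture and walls round the work are solid. World frame = base frame: x ahead of the robot, y to its left, z up, the work surface at z = 0. Lengths are in m, angles in degrees, forces in N, time in s.
With the tool pointing down it reaches from about 0.275 to 0.975 m from the base axis. Payload 8.4 kg.
Tool frame: the origin (TCP) lies at the very end of the fingers, on their centre line; the grasp point (between the pads) lies 19 mm behind it (manip.grip_depth is the distance from the TCP to the grasp point, in m); z points along the fingers, y is the line along which they close (so a half turn about z gives the same grasp; the last joint's range is limited). The gripper opens to 92 mm and grips with 3 to 60 N. Pads are 20 mm wide; open, the fingers measure 128 mm over their backs; the gripper's body (75 mm by 189 mm) begins 69 mm behind the grasp point.
Start: joints at [-73.476, 20.225, 93.587, -0, 66.188, -0.138], TCP at [0.179, -0.599, 0.215] pointing down, gripper open.
Joint ranges: [-150.9, 150.9], [-52.94, 120.26], [3.33, 152.33], [-74.26, 254.26], [0, 154.13], [-172.89, 172.89]. Speed limits (degrees/s): [127.2, 127.2, 159.86, 180, 180, 180].

INTERFACE

Orientations are given as [roll, pitch, yaw] about the fixed x, y, z axes, in that order (R = Rz(yaw) Ry(pitch) Rx(roll)).
In Python, from station import manip gives the robot as it stands.
- The arm moves only by the tool play_rows, never from a script. Its argument "plan" is a list that holds one entry, the list of rows, each a list of 7 numbers: the shift along the tool's x, y, z in mm, then the turn, a rotation vector about the tool's x, y, z in rad, then the closure, from -1 (fully open) to 1 (shut). In form: [[[x, y, z, rx, ry, rz, jaw], ...]]. A call has 1 to 12 rows; each row is the pose to reach, as a shift and turn from the pose commanded when the call began, along the tool's axes at that moment; what a row does not reach only later rows make up. A row lasts 1/8 s, in which the tool goes at most 62.5 mm and 10.7 degrees, less where a joint would pass 70% of its speed; a pose out of reach is approached as far as the arm can. A call with a gripper value outside its range is refused whole. The fingers move at their own pace and stop on an object; "newtons" is the grip in N (left out, the last holds). Time passes only in rows, so rows that repeat a pose let the fingers close. It gives the time, the measured TCP pose, the force, the opening and the grip force at its end, in the units of the state.
- manip.get_state(): the state, without advancing time (a new reading comes with each control period).
- manip.get_image(name): name is "scene" or "side" or "wrist"; returns (picture, depth): 400x640x3 uint8, red, green, blue; 400x640 float32, m along the optical axis (not along the pixel's ray), 0 where there is no reading.
- manip.calibration(name): a dict with "fov_y" (degrees; the focal length in pixels is half the picture's height over the tangent of half this angle, whatever the lens; pixels are square), "cx", "cy" (the principal point, pixels), "R" (3x3) and "t" (3): a world point X has camera coordinates R X + t; the wrist camera has in their place "hand_eye" (4x4, takes a point from camera to tool coordinates, whose origin is the TCP and whose axes are the flange's). Camera axes: x right, y down, z forward; pixel columns grow to the right and rows downward; lengths in m; the calibration is good to about 2 mm. A picture is of the moment at which its call begins: read the wrist's pose just before it. calibration takes no time and is no camera call.
- manip.job_done(): hands the job in; it is judged then, once.
The state is a dict: "clock": time; "joint_pos": joint angles; "joint_velocities": joint speeds; "tau": joint torques, N m; "position": TCP position; "ee_rot": TCP orientation; "force": force on the tool from outside, world axes, zero at the start; "torque": the same for the moment, N m; "finger_gap": opening from 0.0 (shut) to 1.0 (fully open); "grip_force": force on a finger pad.
Only numpy, scipy, OpenCV 4.12 (cv2) and the standard library are available. Lean on these libraries where they do the work, as an engineer would, in place of code of your own. Each camera call takes 0.05 s, during which the arm holds its last target. There are 200 camera calls.

TASK

Sort the three steel carriers out of the grey rack onto the drying stand: hang the two long ones by their hooks on the upper rail, under the cover, and the short one on the lower rail. Slide each along its rail until it just touches a clip, one carrier to each clip, and leave it hanging free and square to the rail. The clips mark the places and only sit by friction, so do not push them along, and leave the flask, dish and counter alone.

Things in the scene. Friction and masses are not known exactly. Their poses are not given: they have to be found in the camera images.
- holding_rack: grey slotted rack on the worktop, 74x210 mm, fixed. Origin: centre of its underside; y along its length. Three slots across it at y = -72, 0, +72 mm, slot floor 12 mm above the worktop, fins 41 mm high; one carrier stands upright in each, in any order, its y axis along the rack's y.
- stand: white drying stand, fixed, 300 mm long. Origin: middle of its underside; x away from the robot, y along the rails. Base tray at x -90..+80 mm, rim 16 mm high. Drip cover over the upper rail: x 30..82 mm, z 305..313 mm. End panels at x 30..80 mm, y +-146 mm; posts of the lower rail at y +-144 mm, 153 mm high.
- upper_rail (a point): middle of the upper (rear) rail's centre line: round steel bar, 10 mm diameter, along y, clear length 280 mm, 210 mm above the worktop; same axes as the stand. The cover's underside is 95 mm above this line and its front edge 10 mm in front of it, so a vertical gripper cannot get in; one leaning back towards the robot by about 40 degrees can
- lower_rail (a point): middle of the lower (front) rail's centre line: like the upper one, 140 mm above the worktop and 95 mm nearer the robot
- carrier_long_a: long steel carrier, 192 mm high over all; carriers look alike but for the frame's height. Origin: centre of its underside; z up, x in its plane, y through its thickness. Frame 50 mm wide (x), 16 mm thick, 100 mm high, with a hook and a grip tab above it, both 10 mm thick (y). About 0.13 kg.
- carrier_long_a_hook (a point): where the rail's centre lies when this long carrier hangs, 139 mm above its underside; carrier axes. From here the spine is at x -19..-9 mm, the hook's crown above has its underside at z +5 and top at +15, the hook tip at x +9..+19 comes down to z -13, the frame's top is at z -39: the hook opens towards +x, 26 mm between tip and frame
- carrier_long_a_tab (a point): grip point of this carrier's flat tab (26 mm wide in x, 10 mm thick in y), 41 mm above its hook point, 12 mm below the tab's top and 26 mm above the crown; pinch across y
- carrier_long_b: long steel carrier, 192 mm high over all; carriers look alike but for the frame's height. Origin: centre of its underside; z up, x in its plane, y through its thickness. Frame 50 mm wide (x), 16 mm thick, 100 mm high, with a hook and a grip tab above it, both 10 mm thick (y). About 0.13 kg.
- carrier_long_b_hook (a point): where the rail's centre lies when this long carrier hangs, 139 mm above its underside; carrier axes. From here the spine is at x -19..-9 mm, the hook's crown above has its underside at z +5 and top at +15, the hook tip at x +9..+19 comes down to z -13, the frame's top is at z -39: the hook opens towards +x, 26 mm between tip and frame
- carrier_long_b_tab (a point): grip point of this carrier's flat tab (26 mm wide in x, 10 mm thick in y), 41 mm above its hook point, 12 mm below the tab's top and 26 mm above the crown; pinch across y
- carrier_short: short steel carrier, 152 mm high over all; carriers look alike but for the frame's height. Origin: centre of its underside; z up, x in its plane, y through its thickness. Frame 50 mm wide (x), 16 mm thick, 60 mm high, with a hook and a grip tab above it, both 10 mm thick (y). About 0.13 kg.
- carrier_short_hook (a point): where the rail's centre lies when this short carrier hangs, 99 mm above its underside; carrier axes. From here the spine is at x -19..-9 mm, the hook's crown above has its underside at z +5 and top at +15, the hook tip at x +9..+19 comes down to z -13, the frame's top is at z -39: the hook opens towards +x, 26 mm between tip and frame
- carrier_short_tab (a point): grip point of this carrier's flat tab (26 mm wide in x, 10 mm thick in y), 41 mm above its hook point, 12 mm below the tab's top and 26 mm above the crown; pinch across y
- clip_left_mid (a point): centre of the left (+y) clip of the upper rail: a plastic collar round the rail, 25 mm diameter, 12 mm long along y. It sits by friction only and shifts if pushed with more than about 7 N. A carrier touching it has its hook point 11 mm from this point along the rail.
- clip_right_mid (a point): centre of the right (-y) clip of the upper rail: a plastic collar round the rail, 25 mm diameter, 12 mm long along y. It sits by friction only and shifts if pushed with more than about 7 N. A carrier touching it has its hook point 11 mm from this point along the rail.
- clip_low_mid (a point): centre of the single clip of the lower rail: a plastic collar round the rail, 25 mm diameter, 12 mm long along y. It sits by friction only and shifts if pushed with more than about 7 N. A carrier touching it has its hook point 11 mm from this point along the rail.
- culture_flask: flat pink culture flask with blue cap lying on the worktop, 153x84x32 mm; bystander, leave alone
- petri_dish: flat round dish 90 mm across, 11 mm high, on the worktop; bystander, leave alone
- counter: small white tally counter, 46x52x36 mm, on the worktop; bystander, leave alone

How it is judged (in metres and radians):
At the end, for the whole second after the job is handed in: Long carriers hang on the upper rail, the short one on the lower (hook point within 8 mm across and 5 mm in height of the rail centre, upright within 0.2 rad, square within 0.35 rad, at rest on the stand), each hook point within 15 mm of a clip centre (11 mm is touching), one carrier per clip (x of carrier_long_a_hook in the frame of upper_rail between -0.008 and 0.008 m and z of carrier_long_a_hook in the frame of upper_rail between -0.005 and 0.005 m and angle between each of carrier_long_a, carrier_long_b, carrier_short's own z axis and vertical below 0.2 rad and angle between the y axis of each of carrier_long_a, carrier_long_b, carrier_short and the y axis of stand, either way round below 0.35 rad and contact force between each of carrier_long_a, carrier_long_b, carrier_short and stand above 0.2 N and linear speed of each of carrier_long_a, carrier_long_b, carrier_short below 0.03 m/s and angular speed of each of carrier_long_a, carrier_long_b, carrier_short below 0.3 rad/s and x of carrier_long_b_hook in the frame of upper_rail between -0.008 and 0.008 m and z of carrier_long_b_hook in the frame of upper_rail between -0.005 and 0.005 m and x of carrier_short_hook in the frame of lower_rail between -0.008 and 0.008 m and z of carrier_short_hook in the frame of lower_rail between -0.005 and 0.005 m and distance between carrier_short_hook and clip_low_mid below 0.015 m and ((distance between carrier_long_a_hook and clip_left_mid below 0.015 m and distance between carrier_long_b_hook and clip_right_mid below 0.015 m) or (distance between carrier_long_b_hook and clip_left_mid below 0.015 m and distance between carrier_long_a_hook and clip_right_mid below 0.015 m))).
It fails at once if a clip was pushed along by more than 6 mm (distance of any of clip_left_mid, clip_right_mid, clip_low_mid from where it was at the start of the episode above 0.006 m).
It fails at once if the flask, dish or counter was moved by more than 20 mm (distance of any of culture_flask, petri_dish, counter from where it was at the start of the episode above 0.02 m).
It also fails if it takes over 69 s, if anything falls off the work surface, if the arm or the gripper's body presses on something with over 40 N, if the wrist force passes 120 N, or if a joint passes its speed limit or range.

## Working session

There is one attempt and no reset: what is moved stays moved. The work goes in short steps, Python scripts to look and compute and a tool call to move; the robot and the scene stay as the last step left them, time stands still between calls to the robot, and variables do not carry over. Pictures are saved under pics/ and viewed, at most 10 in all, crops included, and the job is handed in when it is done.

Besides the shell and the picture viewer there is one more tool, called as a command line: name --argument value ..., lists and objects as JSON in quotes. play_rows: Moves the arm, as the interface text tells. Its arguments: {"type":"object","properties":{"plan":{"type":"array","items":{"type":"array","items":{"type":"array","items":{"type":"number"}}}},"newtons":{"type":"number"}},"required":["plan"]}

```bash
ls; mkdir -p pics; python3 - <<'E'
from station import manip
import cv2
print(manip.get_state())
for n in ("scene","side"):
    im,d=manip.get_image(n); cv2.imwrite(f"pics/{n}0.png",im[:,:,::-1])
    print(n,manip.calibration(n))
print(manip.calibration("wrist"))
E
```

```text
pics
{'clock': 0.0, 'joint_pos': array([-7.34772949e+01,  2.02645126e+01,  9.36292281e+01, -6.17909364e-04,
        6.61896572e+01, -1.37512574e-01]), 'joint_velocities': array([-0.03771678,  0.02108314,  0.01563854,  0.0183194 ,  0.04849278,
       -0.08751078]), 'tau': array([ 1.33948215e-03, -5.93838537e+01, -3.34212542e+01,  6.97534229e-02,
        2.33424181e-02, -9.79031324e-05]), 'position': array([ 0.17903486, -0.59827131,  0.2138405 ]), 'ee_rot': array([-1.79916601e+02,  3.64793270e-04,  1.66604678e+01]), 'force': array([ 1.31405087,  0.70220841, -0.27805106]), 'torque': array([-0.04152495,  0.00820242, -0.04202106]), 'grip_force': 0.0, 'finger_gap': 1.0002288067001817}
scene {'fov_y': 44.65666788356698, 'cx': 309.5313228035774, 'cy': 193.48419975146842, 'R': array([[ 0.57402975, -0.81868269, -0.01576395],
       [-0.37380044, -0.24486913, -0.89460178],
       [ 0.72853488,  0.5194206 , -0.44658611]]), 't': array([-0.55594901,  0.24039067,  1.00757076])}
side {'fov_y': 52.967526685866126, 'cx': 315.88160115090557, 'cy': 204.32381342804192, 'R': array([[ 0.978342  , -0.20671417, -0.01077854],
       [-0.09996938, -0.42625855, -0.89906049],
       [ 0.1812541 ,  0.88066617, -0.43769173]]), 't': array([-0.53527033,  0.05195001,  1.20944524])}
{'fov_y': 60.86416470489154, 'cx': 318.86897274400815, 'cy': 196.35703849470815, 'hand_eye': array([[ 5.04839628e-06, -9.68355081e-01, -2.49576514e-01,
         6.86931732e-02],
       [ 9.99999500e-01, -2.44658128e-04,  9.69499620e-04,
         2.58010178e-04],
       [-9.99880807e-04, -2.49576394e-01,  9.68354596e-01,
        -1.70650108e-01],
       [ 0.00000000e+00,  0.00000000e+00,  0.00000000e+00,
         1.00000000e+00]])}
```

View pics/scene0.png

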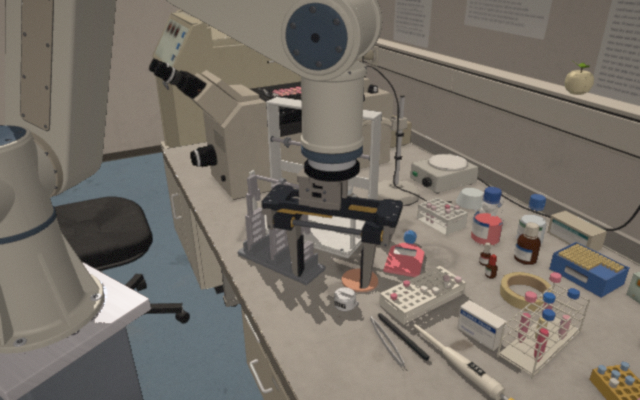

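View pics/side0.png

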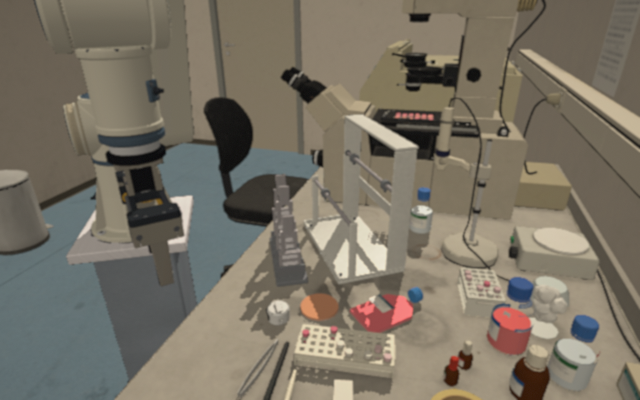

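```bash
cat > h.py <<'E'
import numpy as np, cv2
from scipy.spatial.transform import Rotation as Rot
from station import manip
def cloud(n):
    """picture, HxWx3 world points (nan where no depth)"""
    c=manip.calibration(n); s=manip.get_state()
    im,d=manip.get_image(n)
    f=200/np.tan(np.radians(c["fov_y"]/2))
    v,u=np.mgrid[:400,:640]
    P=np.dstack([(u-c["cx"])/f*d,(v-c["cy"])/f*d,d]).astype(float)
    P[d==0]=np.nan
    if n=="wrist":
        H=c["hand_eye"]; P=P@H[:3,:3].T+H[:3,3]
        W=P@Rot.from_euler("xyz",s["ee_rot"],degrees=True).as_matrix().T+s["position"]
    else: W=(P-c["t"])@c["R"]
    return im,W
def proj(n,X):
    c=manip.calibration(n); f=200/np.tan(np.radians(c["fov_y"]/2))
    p=np.atleast_2d(X)@c["R"].T+c["t"]
    return np.c_[f*p[:,0]/p[:,2]+c["cx"],f*p[:,1]/p[:,2]+c["cy"]]
E
python3 - <<'E'
from h import *
A=[]
im,W=cloud("side"); np.save("side.npy",W)
c=cv2.resize(im[105:295,235:435],None,fx=3,fy=3,interpolation=cv2.INTER_CUBIC); cv2.imwrite("pics/sidecrop.png",c[:,:,::-1])
im2,W2=cloud("scene"); np.save("scene.npy",W2)
# top-down height map 1mm/px, x 0.2..0.9 -> up, y -.5...5 
for n,w in (("side",W),("scene",W2)):
    p=w.reshape(-1,3); p=p[np.isfinite(p).all(1)]
    p=p[(p[:,0]>.2)&(p[:,0]<.9)&(p[:,1]>-.4)&(p[:,1]<.4)&(p[:,2]<.35)&(p[:,2]>-.02)]
    A.append(p)
p=np.vstack(A); p=p[np.argsort(p[:,2])]
H=np.zeros((560,640),np.uint8); 
H[((.9-p[:,0])*800).astype(int).clip(0,559),((.4-p[:,1])*800).astype(int).clip(0,639)]=(p[:,2]*700+15).clip(0,255)
H=cv2.dilate(H,np.ones((2,2)))
cv2.imwrite("pics/top.png",cv2.applyColorMap(H,cv2.COLORMAP_JET))
E
```

```text
(no output)
```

View pics/sidecrop.png

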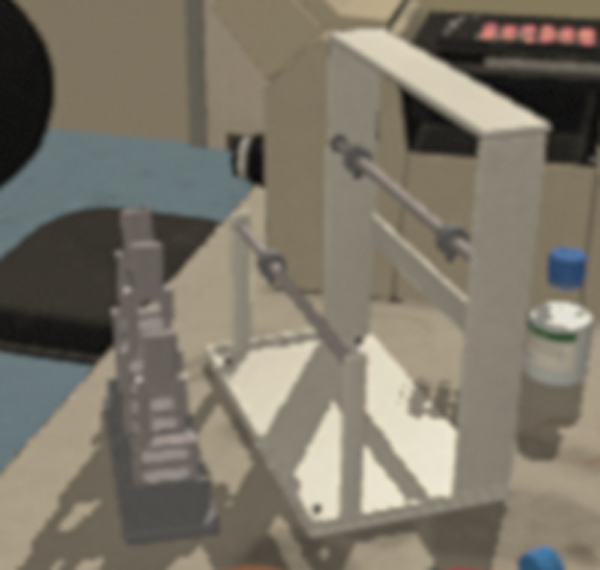

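View pics/top.png

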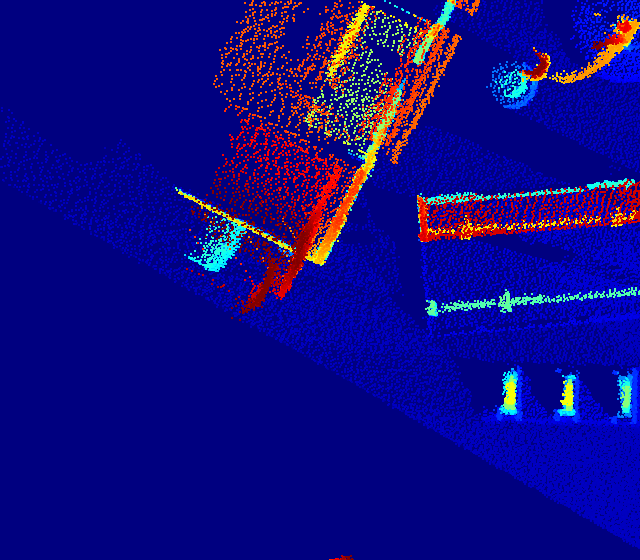

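```bash
python3 - <<'E'
from h import *
W=np.load("side.npy");W2=np.load("scene.npy")
for n,w in (("side",W),("scene",W2)):
    p=w.reshape(-1,3); p=p[np.isfinite(p).all(1)]
    sel=lambda *b:p[np.all([(p[:,i]>b[2*i])&(p[:,i]<b[2*i+1]) for i in range(3)],0)]
    print(n, "table z",np.median(sel(.3,.5,-.2,0,-.02,.02)[:,2]) if len(sel(.3,.5,-.2,0,-.02,.02)) else None)
    q=sel(.48,.58,-.5,-.1,.12,.165)
    k=np.polyfit(q[:,1],q[:,0],1)
    for _ in range(4): q2=q[abs(q[:,0]-np.polyval(k,q[:,1]))<.006]; k=np.polyfit(q2[:,1],q2[:,0],1)
    print("low",len(q2),k,np.degrees(np.arctan(-k[0])),q2[:,1].min(),q2[:,1].max(),np.median(q2[:,2]), q2[:,2].max())
    r=q[abs(q[:,0]-np.polyval(k,q[:,1]))<.02]
    hb,e=np.histogram(r[:,1],np.arange(-.5,-.1,.005)); print({round(a,3):(int(c),round(float(r[(r[:,1]>=a)&(r[:,1]<a+.005),2].max()),3)) for a,c in zip(e,hb) if c})
    q=sel(.55,.7,-.5,-.13,.19,.23)
    q2=q[abs(q[:,0]-(np.polyval(k,q[:,1])+.095))<.02]
    print("up",len(q2),q2.mean(0) if len(q2) else 0, np.median(q2[:,0]-np.polyval(k,q2[:,1])))
    hb,e=np.histogram(q2[:,1],np.arange(-.5,-.1,.005)); print({round(a,3):(int(c),round(float(q2[(q2[:,1]>=a)&(q2[:,1]<a+.005),2].max()),3)) for a,c in zip(e,hb) if c})
    q=sel(.3,.5,-.55,-.18,.06,.23)
    hb,e=np.histogram(q[:,1],np.arange(-.5,-.15,.006)); 
    for a in e:
        s=q[(q[:,1]>=a)&(q[:,1]<a+.006)]
        if len(s)>3: print(round(a,3),len(s),s[:,0].min().round(3),s[:,0].max().round(3),s[:,2].max().round(3))
E
```

```text
side table z 0.0019814874081206316
low 363 [-0.08948812  0.49994421] 5.113670554256457 -0.430939111442869 -0.13582348214884887 0.14494214845045877 0.15562587921249277
{np.float64(-0.435): (7, 0.148), np.float64(-0.43): (105, 0.156), np.float64(-0.425): (6, 0.154), np.float64(-0.415): (2, 0.147), np.float64(-0.41): (3, 0.147), np.float64(-0.405): (6, 0.146), np.float64(-0.4): (4, 0.146), np.float64(-0.395): (7, 0.146), np.float64(-0.39): (8, 0.147), np.float64(-0.385): (5, 0.147), np.float64(-0.38): (4, 0.147), np.float64(-0.375): (6, 0.147), np.float64(-0.37): (6, 0.147), np.float64(-0.365): (6, 0.148), np.float64(-0.36): (3, 0.146), np.float64(-0.355): (7, 0.147), np.float64(-0.35): (3, 0.146), np.float64(-0.345): (5, 0.147), np.float64(-0.34): (8, 0.148), np.float64(-0.335): (4, 0.146), np.float64(-0.33): (3, 0.148), np.float64(-0.325): (5, 0.147), np.float64(-0.32): (5, 0.148), np.float64(-0.315): (4, 0.147), np.float64(-0.31): (4, 0.146), np.float64(-0.305): (5, 0.147), np.float64(-0.3): (7, 0.148), np.float64(-0.295): (2, 0.147), np.float64(-0.29): (4, 0.146), np.float64(-0.285)
[... 4606 characters left out ...]
-0.19): (15, 0.223), np.float64(-0.185): (31, 0.225), np.float64(-0.18): (16, 0.222), np.float64(-0.175): (8, 0.223), np.float64(-0.17): (4, 0.217), np.float64(-0.165): (7, 0.216), np.float64(-0.16): (4, 0.215), np.float64(-0.155): (6, 0.217), np.float64(-0.15): (8, 0.217), np.float64(-0.145): (5, 0.217), np.float64(-0.14): (6, 0.217), np.float64(-0.135): (36, 0.229)}
-0.392 8 0.414 0.43 0.074
-0.386 131 0.393 0.43 0.157
-0.38 26 0.41 0.43 0.128
-0.374 4 0.419 0.434 0.073
-0.32 28 0.382 0.427 0.108
-0.314 131 0.382 0.431 0.207
-0.308 78 0.383 0.429 0.207
-0.302 22 0.384 0.399 0.198
-0.248 59 0.385 0.435 0.196
-0.242 464 0.384 0.44 0.207
-0.236 200 0.384 0.436 0.205
-0.23 33 0.386 0.432 0.157
```

```bash
cat >> h.py <<'E'
def pose(g,t,yaw):
    """TCP pose for grasp point g, lean t back towards the robot, heading yaw (deg)"""
    z=np.array([np.sin(np.radians(t)),0,-np.cos(np.radians(t))]); x=np.array([-z[2],0,z[0]])
    R=Rot.from_euler("z",yaw,degrees=True).as_matrix()@np.c_[x,np.cross(z,x),z]
    return np.array(g)+.019*R[:,2],R
def rows(*ps):
    s=manip.get_state(); R0=Rot.from_euler("xyz",s["ee_rot"],degrees=True); 
    print("clock",round(s["clock"],2),"F",s["force"].round(1),"gap",round(s["finger_gap"]*92,1),"grip",round(s["grip_force"],1),"J",s["joint_pos"].round(0))
    for g,t,y in ps:
        p,R=pose(g,t,y); d=R0.inv()
        rv=(d*Rot.from_matrix(R)).as_rotvec()
        print(np.round(d.apply(p-s["position"])*1000,1),rv.round(3),"deg",round(np.degrees(np.linalg.norm(rv)),1))
def grasp():
    s=manip.get_state(); R=Rot.from_euler("xyz",s["ee_rot"],degrees=True).as_matrix()
    return s["position"]-.019*R[:,2],R
E
python3 - <<'E'
from h import *
for n in("side","scene"):
  p=np.load(n+".npy").reshape(-1,3); p=p[np.isfinite(p).all(1)]
  for y,top in ((-.241,206),(-.313,206),(-.385,166)):
    q=p[(abs(p[:,1]-y)<.012)&(p[:,0]>.36)&(p[:,0]<.46)]
    print(n,y,[(int(d),len(s),s[:,0].min().round(3),s[:,0].max().round(3),np.median(s[:,1]).round(4)) for d in (6,18,32,44,54,59,64,72,80,84,100) for s in [q[abs(q[:,2]-(top-d)/1000)<.003]] if len(s)])
rows(([.406,-.241,.30],50,-1.2),([.406,-.241,.192],50,-1.2),([.406,-.313,.30],50,-1.2))
E
```

```text
side -0.241 [(6, 25, np.float64(0.396), np.float64(0.421), np.float64(-0.2395)), (18, 22, np.float64(0.396), np.float64(0.421), np.float64(-0.239)), (32, 7, np.float64(0.396), np.float64(0.416), np.float64(-0.2397)), (44, 10, np.float64(0.39), np.float64(0.399), np.float64(-0.2401)), (54, 9, np.float64(0.391), np.float64(0.399), np.float64(-0.2392)), (59, 9, np.float64(0.391), np.float64(0.398), np.float64(-0.2389)), (64, 8, np.float64(0.39), np.float64(0.398), np.float64(-0.2394)), (72, 4, np.float64(0.39), np.float64(0.393), np.float64(-0.239)), (80, 4, np.float64(0.39), np.float64(0.393), np.float64(-0.2387)), (84, 5, np.float64(0.389), np.float64(0.392), np.float64(-0.2398)), (100, 15, np.float64(0.384), np.float64(0.42), np.float64(-0.2377))]
side -0.313 [(6, 25, np.float64(0.395), np.float64(0.418), np.float64(-0.3117)), (18, 27, np.float64(0.394), np.float64(0.418), np.float64(-0.3115)), (32, 29, np.float64(0.394), np.float64(0.42), np.float64(-0.3108)), (44, 35, np.float64(0.388), np.float64(0.424), np.float64(-0.3116)), (54, 22, np.float64(0.388), np.float64(0.426), np.float
[... 2222 characters left out ...]
 np.float64(0.416), np.float64(-0.3833)), (32, 1, np.float64(0.418), np.float64(0.418), np.float64(-0.3819)), (44, 16, np.float64(0.393), np.float64(0.413), np.float64(-0.3826)), (54, 16, np.float64(0.394), np.float64(0.427), np.float64(-0.3822)), (59, 15, np.float64(0.416), np.float64(0.428), np.float64(-0.3827)), (64, 12, np.float64(0.416), np.float64(0.428), np.float64(-0.3816)), (100, 11, np.float64(0.401), np.float64(0.43), np.float64(-0.3855))]
clock 0.2 F [-0.1 -0.3  0.3] gap 91.9 grip 0.0 J [-73.  20.  94.   0.  66.  -0.]
[ 333.7 -273.   -73.4] [-0.137  0.866  0.291] deg 52.9
[ 333.7 -273.    34.6] [-0.137  0.866  0.291] deg 52.9
[ 313.1 -204.1  -73.4] [-0.137  0.866  0.291] deg 52.9
```

```bash
python3 - <<'E'
from h import *
rows(([.38,-.27,.32],50,-1.5))
E
```

```text
clock 0.2 F [-0.1 -0.3  0.3] gap 91.9 grip 0.0 J [-73.  20.  94.   0.  66.  -0.]
[ 300.4 -252.7  -93.4] [-0.139  0.865  0.296] deg 53.0
```

play_rows --plan '[[[50,-40,-60,-0.02,0.14,0.05,0.1],[100,-80,-93,-0.05,0.29,0.1,0.1],[150,-125,-93,-0.07,0.43,0.15,0.1],[190,-165,-93,-0.09,0.57,0.2,0.1],[230,-200,-93,-0.12,0.72,0.25,0.1],[270,-230,-93,-0.139,0.865,0.296,0.1],[300,-253,-93,-0.139,0.865,0.296,0.1],[300,-253,-93,-0.139,0.865,0.296,0.1],[300,-253,-93,-0.139,0.865,0.296,0.1]]]' --newtons 25

```text
clock: 1.32
position: [0.3942, -0.2709, 0.3081]
ee_rot: [179.8, -50.0, -1.3]
force: [0.5, -0.1, 0.1]
finger_gap: 0.449
grip_force: 0.0
```

```bash
python3 - <<'E'
from h import *
print(manip.get_state()["joint_pos"])
im,W=cloud("wrist"); cv2.imwrite("pics/w1.png",im[:,:,::-1]); np.save("w1.npy",W)
p=W.reshape(-1,3); p=p[np.isfinite(p).all(1)]
for x0,x1,z0,z1,l in ((.38,.44,.19,.215,"tabs"),(.38,.44,.15,.17,"shorttab"),(.48,.58,.13,.16,"low"),(.58,.68,.2,.23,"up")):
    q=p[(p[:,0]>x0)&(p[:,0]<x1)&(p[:,2]>z0)&(p[:,2]<z1)&(p[:,1]>-.46)&(p[:,1]<-.1)]
    print(l)
    for a in np.arange(-.46,-.1,.004):
        s=q[(q[:,1]>=a)&(q[:,1]<a+.004)]
        if len(s)>3: print((round(a,3),len(s),*(float(v) for v in (s[:,0].min().round(4),s[:,0].max().round(4),s[:,2].max().round(4)))),end=" ")
    print()
E
```

```text
[-65.99751846  -9.7855235  132.26174622  62.18154875  51.39201847
 -13.30310041]
tabs
(np.float64(-0.312), 31, 0.3951, 0.4076, 0.2053) (np.float64(-0.308), 189, 0.3955, 0.4202, 0.2059) (np.float64(-0.244), 133, 0.3977, 0.4225, 0.2051) (np.float64(-0.24), 141, 0.3975, 0.4227, 0.2061) (np.float64(-0.236), 30, 0.3973, 0.4055, 0.2058) 
shorttab
(np.float64(-0.308), 47, 0.4063, 0.4267, 0.1697) (np.float64(-0.244), 44, 0.4069, 0.428, 0.1693) 
low
(np.float64(-0.432), 22, 0.533, 0.5476, 0.1542) (np.float64(-0.428), 85, 0.5322, 0.55, 0.1548) (np.float64(-0.424), 99, 0.533, 0.5503, 0.1543) (np.float64(-0.42), 27, 0.5358, 0.5447, 0.1469) (np.float64(-0.416), 25, 0.5354, 0.5437, 0.1462) (np.float64(-0.412), 28, 0.5351, 0.5433, 0.1464) (np.float64(-0.408), 28, 0.535, 0.5444, 0.1464) (np.float64(-0.404), 28, 0.5344, 0.5414, 0.1468) (np.float64(-0.4), 27, 0.5339, 0.542, 0.1461) (np.float64(-0.396), 28, 0.5337, 0.5424, 0.1462) (np.float64(-0.392), 29, 0.5333, 0.5424, 0.1473) (np.float64(-0.388), 26, 0.5331, 0.5407, 0.1462) (np.float64(-0.384), 29, 0.5324, 0.5417, 0.1462) (np.float64(-0.38), 27, 0.5
[... 5867 characters left out ...]
 0.6035, 0.6234, 0.2235) (np.float64(-0.18), 78, 0.6029, 0.622, 0.2235) (np.float64(-0.176), 22, 0.6098, 0.6181, 0.2225) (np.float64(-0.172), 31, 0.6094, 0.6167, 0.2161) (np.float64(-0.168), 30, 0.6094, 0.6175, 0.2166) (np.float64(-0.164), 34, 0.6081, 0.6184, 0.2161) (np.float64(-0.16), 34, 0.6077, 0.6155, 0.2158) (np.float64(-0.156), 30, 0.608, 0.6157, 0.2166) (np.float64(-0.152), 32, 0.6074, 0.6162, 0.2164) (np.float64(-0.148), 32, 0.6073, 0.6145, 0.2154) (np.float64(-0.144), 37, 0.6066, 0.614, 0.2167) (np.float64(-0.14), 29, 0.6063, 0.6143, 0.2161) (np.float64(-0.136), 142, 0.6009, 0.6194, 0.23) (np.float64(-0.132), 248, 0.6, 0.6501, 0.2298) (np.float64(-0.128), 4, 0.6028, 0.6039, 0.2221)
```

View pics/w1.png

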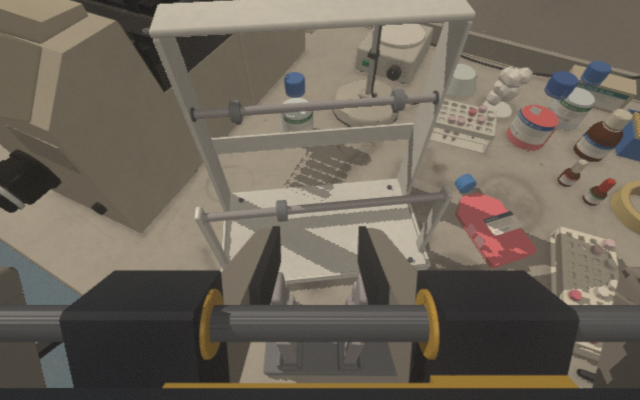

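```bash
python3 - <<'E'
from h import *
p=np.load("w1.npy").reshape(-1,3); p=p[np.isfinite(p).all(1)]
for y in(-.238,-.308):
    q=p[(abs(p[:,1]-y)<.02)&(p[:,0]>.38)&(p[:,0]<.44)&(p[:,2]>.2035)&(p[:,2]<.212)]; print(len(q),q.min(0),q.max(0),q.mean(0))
for nm,a,z in(("up",.6247,.2195),("low",.5302,.1495)):
    q=p[(abs(p[:,0]-a+.084*(p[:,1]+.3))<.012)&(p[:,2]>z)&(p[:,2]<z+.006)]
    for y in (-.371,-.183,-.234):
        s=q[abs(q[:,1]-y)<.02]
        if len(s): print(nm,len(s),np.percentile(s[:,1],[0,3,50,97,100]).round(4))
rows(([.4095,-.239,.255],50,-1.5),([.4095,-.239,.193],50,-1.5))
E
```

```text
168 [ 0.39809425 -0.24176497  0.20350018] [ 0.42221553 -0.23410087  0.20612213] [ 0.40826444 -0.23860163  0.2044661 ]
100 [ 0.39561714 -0.30958321  0.20355057] [ 0.41779788 -0.30421389  0.20593453] [ 0.40486632 -0.30686852  0.20448475]
up 109 [-0.3761 -0.3757 -0.3698 -0.3642 -0.3639]
up 107 [-0.1876 -0.1872 -0.1817 -0.1761 -0.1758]
low 125 [-0.2384 -0.2372 -0.2317 -0.2258 -0.2253]
clock 1.38 F [-0.3 -0.1  0.1] gap 41.3 grip 0.0 J [-66. -10. 132.  62.  51. -13.]
[-31.2 -33.1  64.3] [ 0.001 -0.     0.002] deg 0.1
[-78.7 -33.2 104.1] [ 0.001 -0.     0.002] deg 0.1
```

play_rows --plan '[[[-16,-36.5,32,0,0,0,0.1],[-31,-36.5,64,0,0,0,0.1],[-47,-36.5,78,0,0,0,0.1],[-63,-36.5,91,0,0,0,0.1],[-78.5,-36.5,104,0,0,0,0.1],[-78.5,-36.5,104,0,0,0,0.1],[-78.5,-36.5,104,0,0,0,0.5],[-78.5,-36.5,104,0,0,0,0.7],[-78.5,-36.5,104,0,0,0,1],[-78.5,-36.5,104,0,0,0,1],[-78.5,-36.5,104,0,0,0,1]]]' --newtons 30

```text
clock: 2.75
position: [0.4245, -0.2351, 0.1812]
ee_rot: [179.9, -50.1, -1.4]
force: [-1.0, -1.5, 5.3]
finger_gap: 0.108
grip_force: 30.0
```

```bash
python3 - <<'E'
from h import *
print(grasp()[0])
rows(([.4095,-.236,.395],50,-1.5),([.53,-.205,.395],50,4.8))
E
```

```text
[ 0.4099798  -0.2346609   0.19339155]
clock 2.75 F [-1.  -1.5  5.3] gap 9.9 grip 30.0 J [-57.   5. 142.  92.  39. -45.]
[ 154.3    1.7 -129.8] [ 0.001 -0.001  0.001] deg 0.1
[231.1 -34.1 -38.1] [ 0.085 -0.001 -0.069] deg 6.3
```

```bash
python3 - <<'E'
from h import *
rows(([.41,-.2347,.25],50,-1.4),([.41,-.2347,.31],50,-1.4),([.41,-.2347,.365],50,-1.4),([.49,-.22,.365],50,1.7),([.571,-.205,.365],50,4.8))
E
```

```text
clock 2.75 F [-1.  -1.5  5.3] gap 9.9 grip 30.0 J [-57.   5. 142.  92.  39. -45.]
[ 43.4   0.1 -36.3] [ 0.002 -0.001  0.   ] deg 0.1
[ 89.4   0.2 -74.8] [ 0.002 -0.001  0.   ] deg 0.1
[ 131.6    0.3 -110.2] [ 0.002 -0.001  0.   ] deg 0.1
[182.7 -17.3 -49.2] [ 0.044 -0.001 -0.035] deg 3.2
[234.4 -35.2  12.6] [ 0.085 -0.001 -0.069] deg 6.3
```

play_rows --plan '[[[22,0,-18,0,0,0,1],[43,0,-36,0,0,0,1],[70,0,-58,0,0,0,1],[100,0,-84,0,0,0,1],[131.5,0,-110,0,0,0,1],[147,-5,-92,0.012,0,-0.01,1],[165,-11,-71,0.028,0,-0.022,1],[183,-17,-49,0.044,0,-0.035,1],[205,-25,-23,0.062,0,-0.05,1],[225,-32,1,0.077,0,-0.062,1],[234.4,-35,12.6,0.085,0,-0.069,1],[234.4,-35,12.6,0.085,0,-0.069,1]]]'

```text
clock: 4.25
position: [0.5854, -0.2033, 0.3513]
ee_rot: [-179.9, -49.9, 4.7]
force: [0.5, 0.3, -0.3]
finger_gap: 0.108
grip_force: 30.0
```

```bash
python3 - <<'E'
from h import *
print(grasp()[0])
im,W=cloud("side"); np.save("s2.npy",W)
im,W2=cloud("wrist"); np.save("w2.npy",W2)
a=cv2.resize(cv2.imread("pics/w1.png")[:1,:1],(10,10))
c=cv2.resize(manip.get_image("side")[0][105:295,300:430],None,fx=3,fy=3,interpolation=cv2.INTER_CUBIC)
b=cv2.resize(im,(395,247)); out=np.zeros((570,790,3),np.uint8); out[:,:390]=c; out[:247,395:]=b
cv2.imwrite("pics/s2.png",out[:,:,::-1])
# carrier points: x-z profile from side
p=W.reshape(-1,3); p=p[np.isfinite(p).all(1)]
q=p[(abs(p[:,1]+.21)<.02)&(p[:,0]>.53)&(p[:,0]<.6)&(p[:,2]>.16)&(p[:,2]<.40)]
for z in np.arange(.17,.39,.01):
    s=q[abs(q[:,2]-z)<.003]
    if len(s): print(round(z,3),len(s),s[:,0].min().round(4),s[:,0].max().round(4),np.median(s[:,1]).round(4))
rows(([.5705,-.205,.2775],50,4.8),([.6160,-.205,.2775],50,4.8),([.6160,-.205,.25],50,4.8))
E
```

```text
[ 0.57094329 -0.20451159  0.36352154]
0.19 52 0.5441 0.5948 -0.2059
0.2 35 0.5442 0.5941 -0.2052
0.21 57 0.544 0.5932 -0.2062
0.22 35 0.5441 0.5934 -0.2051
0.23 48 0.5443 0.5924 -0.2053
0.24 34 0.5437 0.5927 -0.2082
0.25 45 0.544 0.593 -0.2037
0.26 33 0.5441 0.5943 -0.2085
0.27 46 0.544 0.5944 -0.205
0.28 43 0.5442 0.5943 -0.2082
0.29 11 0.5504 0.5603 -0.2081
0.3 13 0.5509 0.5601 -0.2091
0.31 19 0.5502 0.5888 -0.2071
0.32 27 0.5501 0.5887 -0.2063
0.33 39 0.5506 0.5887 -0.2075
0.34 32 0.5522 0.5879 -0.2067
0.35 19 0.5571 0.5806 -0.2079
0.36 30 0.5569 0.5878 -0.22
0.37 35 0.5442 0.5824 -0.2214
0.38 35 0.5322 0.5702 -0.2248
clock 4.4 F [-0.6 -0.6 -0.5] gap 9.7 grip 30.0 J [-36.  -3. 120.  59.  36.   8.]
[-65.9   0.   56. ] [ 0.     0.    -0.001] deg 0.1
[-36.7   3.8  90.7] [ 0.     0.    -0.001] deg 0.1
[-57.8   3.8 108.4] [ 0.     0.    -0.001] deg 0.1
```

View pics/s2.png

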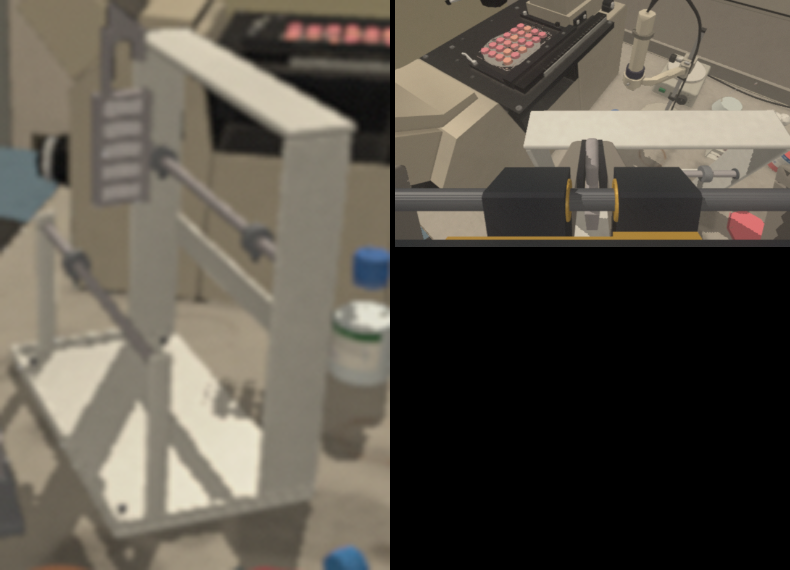

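play_rows --plan '[[[-17,0,14,0,0,0,1],[-34,0,28,0,0,0,1],[-50,0,42,0,0,0,1],[-66,0,56,0,0,0,1],[-66,0,56,0,0,0,1],[-59,1,64.5,0,0,0,1],[-52,2,73,0,0,0,1],[-44,3,82,0,0,0,1],[-37,3.8,90.7,0,0,0,1],[-37,3.8,90.7,0,0,0,1]]]'

```text
clock: 5.65
position: [0.6321, -0.2034, 0.2654]
ee_rot: [-179.9, -50.0, 4.8]
force: [-0.3, -0.4, -0.8]
finger_gap: 0.106
grip_force: 30.0
```

```bash
python3 - <<'E'
from h import *
print(grasp()[0])
im,W=cloud("side")
p=W.reshape(-1,3); p=p[np.isfinite(p).all(1)]
q=p[(abs(p[:,1]+.21)<.02)&(p[:,0]>.58)&(p[:,0]<.66)&(p[:,2]>.09)&(p[:,2]<.29)]
for z in np.arange(.12,.27,.01):
    s=q[abs(q[:,2]-z)<.003]
    if len(s): print(round(z,3),len(s),s[:,0].min().round(4),s[:,0].max().round(4),np.median(s[:,1]).round(4))
for lo,hi in((-.23,-.212),(-.2,-.15)):
    s=p[(p[:,1]>lo)&(p[:,1]<hi)&(p[:,0]>.59)&(p[:,0]<.64)&(p[:,2]>.2)&(p[:,2]<.23)]
    for a in np.arange(lo,hi,.003):
        r=s[(s[:,1]>=a)&(s[:,1]<a+.003)]
        if len(r): print(round(a,3),len(r),r[:,0].min().round(4),r[:,0].max().round(4),r[:,2].max().round(4))
rows(([.6167,-.205,.252],50,4.8),([.6157,-.193,.252],50,4.8))
E
```

```text
[ 0.6176341  -0.20463582  0.27759893]
0.12 57 0.5907 0.6546 -0.2084
0.13 50 0.591 0.655 -0.2041
0.14 60 0.5907 0.6563 -0.2083
0.15 37 0.5906 0.6398 -0.2038
0.16 52 0.591 0.6392 -0.2066
0.17 35 0.5901 0.6415 -0.2053
0.18 48 0.5908 0.6413 -0.2067
0.19 28 0.5911 0.6338 -0.2045
0.2 19 0.5947 0.6391 -0.2072
0.21 19 0.5971 0.6142 -0.2096
0.22 15 0.5967 0.6168 -0.208
0.23 19 0.597 0.6332 -0.2071
0.24 22 0.5971 0.6334 -0.207
0.25 32 0.5974 0.6327 -0.2069
0.26 21 0.6039 0.6271 -0.2084
0.27 24 0.6026 0.6318 -0.2174
-0.23 4 0.6134 0.6168 0.2172
-0.227 2 0.6148 0.6199 0.2166
-0.224 3 0.6135 0.6161 0.2152
-0.221 1 0.6139 0.6139 0.2149
-0.218 2 0.6145 0.6176 0.2167
-0.215 3 0.6133 0.6215 0.2145
-0.2 2 0.6125 0.6253 0.2286
-0.194 2 0.6142 0.6172 0.2162
-0.188 3 0.6155 0.6242 0.22
-0.185 8 0.6166 0.6252 0.2238
-0.182 6 0.6174 0.6261 0.2229
-0.179 2 0.6017 0.6024 0.2127
-0.176 1 0.6031 0.6031 0.2138
-0.158 1 0.6082 0.6082 0.2131
-0.155 1 0.6086 0.6086 0.2154
-0.152 2 0.6068 0.6096 0.217
clock 5.7 F [ 0.1 -0.2 -1.4] gap 9.9 grip 30.0 J [-33.   8. 122.  77.  29. -11.]
[-19.7   0.5  16. ] [-0.001  0.    -0.   ] deg 0.1
[-19.7 -11.5  16. ] [-0.001  0.    -0.   ] deg 0.1
```

play_rows --plan '[[[-5,0.5,4,0,0,0,1],[-10,0.5,8,0,0,0,1],[-15,0.5,12,0,0,0,1],[-18.5,0.5,15,0,0,0,1],[-18.5,0.5,15,0,0,0,1]]]'

```text
clock: 6.32
position: [0.6307, -0.2041, 0.2409]
ee_rot: [-179.9, -50.0, 4.7]
force: [-0.6, -0.1, -0.5]
finger_gap: 0.105
grip_force: 30.0
```

play_rows --plan '[[[-0.5,-1,0.4,0,0,0,1],[-0.5,-3,0.4,0,0,0,1],[-0.5,-5,0.4,0,0,0,1],[-0.5,-7,0.4,0,0,0,1],[-0.5,-7,0.4,0,0,0,1]]]'

```text
clock: 6.95
position: [0.6303, -0.197, 0.241]
ee_rot: [-179.9, -50.0, 4.7]
force: [0.2, 0.4, -0.3]
finger_gap: 0.109
grip_force: 30.0
```

```bash
python3 - <<'E'
from h import *
print(grasp()[0], manip.get_state()["force"])
im,W=cloud("wrist"); np.save("w3.npy",W); cv2.imwrite("pics/w3.png",im[:,:,::-1])
im,W=cloud("scene"); cv2.imwrite("pics/sc3.png",im[:,:,::-1])
q=proj("scene",[[.616,-.19,.21]])[0].astype(int);print(q)
im2=manip.get_image("side")[0]; r=proj("side",[[.616,-.19,.21]])[0].astype(int)
f=lambda i,q:cv2.resize(i[max(q[1]-35,0):q[1]+35,q[0]-30:q[0]+30],(390,455),interpolation=cv2.INTER_CUBIC)
cv2.imwrite("pics/c3.png",np.hstack([f(im,q),f(im2,r)])[:,:,::-1])
E
```

```text
[ 0.6157612  -0.19820378  0.2531672 ] [ 0.15840189  0.38146517 -0.25536175]
[290 142]
```

View pics/c3.png

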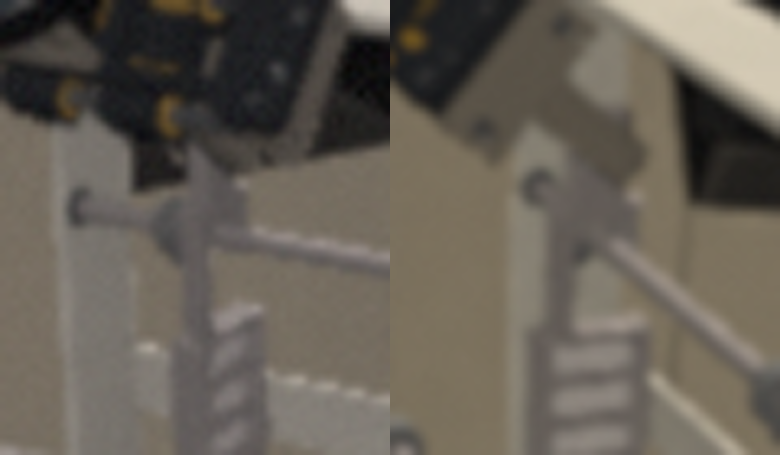

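play_rows --plan '[[[0,-0.6,0,0,0,0,1],[0,-1.2,0,0,0,0,1],[0,-1.8,0,0,0,0,1],[0,-2.4,0,0,0,0,1],[0,-3,0,0,0,0,1],[0,-3,0,0,0,0,1]]]'

```text
clock: 7.85
position: [0.63, -0.1942, 0.2409]
ee_rot: [-179.9, -50.0, 4.7]
force: [-0.2, -0.4, -0.8]
finger_gap: 0.103
grip_force: 30.0
```

play_rows --plan '[[[0,-0.5,0,0,0,0,1],[0,-1,0,0,0,0,1],[0,-1.5,0,0,0,0,1],[0,-1.5,0,0,0,0,1]]]'

```text
clock: 8.35
position: [0.6299, -0.1927, 0.2409]
ee_rot: [-179.9, -50.0, 4.7]
force: [0.0, 0.4, -1.8]
finger_gap: 0.103
grip_force: 30.0
```

play_rows --plan '[[[0,-0.5,0,0,0,0,1],[0,-1,0,0,0,0,1],[0,-1,0,0,0,0,1]]]'

```text
clock: 8.72
position: [0.6298, -0.1917, 0.2409]
ee_rot: [-179.9, -50.0, 4.7]
force: [-0.7, 0.3, -1.9]
finger_gap: 0.109
grip_force: 30.0
```

```bash
python3 - <<'E'
from h import *
print(grasp()[0], manip.get_state()["force"])
im,W=cloud("scene"); 
c=manip.calibration("scene")
q=proj("scene",[[.616,-.19,.215]])[0].astype(int);print(q)
f=lambda i,q:cv2.resize(i[max(q[1]-22,0):q[1]+22,q[0]-30:q[0]+30],(600,440),interpolation=cv2.INTER_CUBIC)
cv2.imwrite("pics/c4.png",f(im,q)[:,:,::-1])
W0=np.load("scene.npy")
for w in (W0,W):   # clip left in scene view, same pixels
    p=w.reshape(-1,3); s=p[np.isfinite(p).all(1)]
    s=s[(abs(s[:,0]-.615)<.02)&(s[:,2]>.219)&(s[:,2]<.228)&(s[:,1]>-.2)&(s[:,1]<-.16)]
    print(len(s),np.percentile(s[:,1],[0,5,50,95,100]).round(4))
E
```

```text
[ 0.61530134 -0.192912    0.25307515] [-0.66614975  0.30527721 -1.92186947]
[290 141]
17 [-0.1855 -0.1843 -0.1825 -0.1734 -0.1713]
38 [-0.1994 -0.1975 -0.1941 -0.1749 -0.1742]
```

View pics/c4.png

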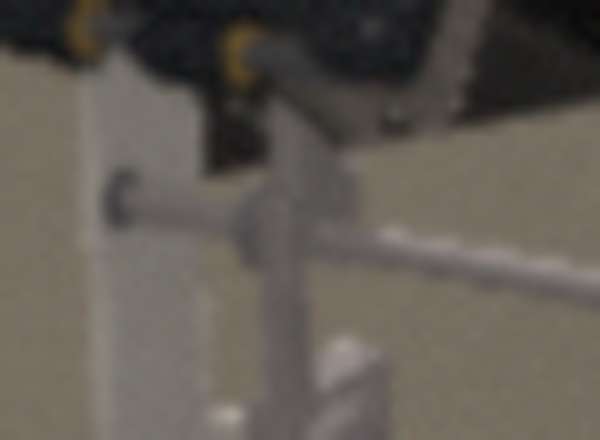

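play_rows --plan '[[[0,-0.5,0,0,0,0,1],[0,-1,0,0,0,0,1],[0,-1,0,0,0,0,1]]]'

```text
clock: 9.15
position: [0.6297, -0.1908, 0.2409]
ee_rot: [-179.9, -50.0, 4.7]
force: [-0.4, -0.5, -1.1]
finger_gap: 0.106
grip_force: 30.0
```

play_rows --plan '[[[0,-0.5,0,0,0,0,1],[0,-1,0,0,0,0,1],[0,-1,0,0,0,0,1]]]'

```text
clock: 9.52
position: [0.6297, -0.1906, 0.241]
ee_rot: [180.0, -50.0, 4.7]
force: [1.6, -5.6, -2.2]
finger_gap: 0.109
grip_force: 30.0
```

play_rows --plan '[[[0,0.7,0,0,0,0,1],[0,0.7,0,0,0,0,0.6],[0,0.7,0,0,0,0,0.4],[0,0.7,0,0,0,0,0.3],[0,0.7,0,0,0,0,0.3],[0,0.7,-8,0,0,0,0.3],[0,0.7,-20,0,0,0,0.3],[0,0.7,-40,0,0,0,0.3],[0,0.7,-75,0,0,0,0.2],[0,0.7,-120,0,0,0,0.1],[0,0.7,-150,0,0,0,0.1],[0,0.7,-150,0,0,0,0.1]]]'

```text
clock: 11.02
position: [0.5145, -0.2009, 0.3392]
ee_rot: [179.8, -50.1, 4.8]
force: [-0.7, -0.3, -0.6]
finger_gap: 0.45
grip_force: 0.0
```

```bash
python3 - <<'E'
from h import *
print(grasp()[0])
im,W=cloud("wrist"); np.save("w5.npy",W); cv2.imwrite("pics/w5.png",im[:,:,::-1])
p=W.reshape(-1,3); p=p[np.isfinite(p).all(1)]
q=p[(abs(p[:,0]-(.6247-.084*(p[:,1]+.3)))<.025)]
s=q[(q[:,2]>.2195)&(q[:,2]<.2235)&(q[:,1]<-.16)]
for a in np.arange(-.21,-.17,.002):
    r=s[(s[:,1]>=a)&(s[:,1]<a+.002)]; print(round(a,3),len(r),end="; ")
s=q[(q[:,2]>.23)&(q[:,2]<.28)&(abs(q[:,1]+.19)<.02)]; print("\ncarrier",len(s),s.min(0).round(4),s.max(0).round(4))
rows(([.4075,-.307,.31],50,-1.5),([.4075,-.307,.193],50,-1.5))
E
```

```text
[ 0.50001213 -0.20209461  0.35142854]
-0.21 0; -0.208 0; -0.206 0; -0.204 0; -0.202 0; -0.2 2; -0.198 4; -0.196 2; -0.194 5; -0.192 5; -0.19 2; -0.188 20; -0.186 28; -0.184 26; -0.182 27; -0.18 25; -0.178 27; -0.176 4; -0.174 0; -0.172 0; 
carrier 443 [ 0.6007 -0.1983  0.23  ] [ 0.6257 -0.1875  0.265 ]
clock 11.07 F [ 0.1 -0.5  0.2] gap 41.2 grip 0.0 J [-43.  -8. 126.  61.  41.   1.]
[-96.1  98.7 -51.8] [-0.082 -0.001  0.07 ] deg 6.2
[-185.8   98.6   23.3] [-0.082 -0.001  0.07 ] deg 6.2
```

View pics/w5.png

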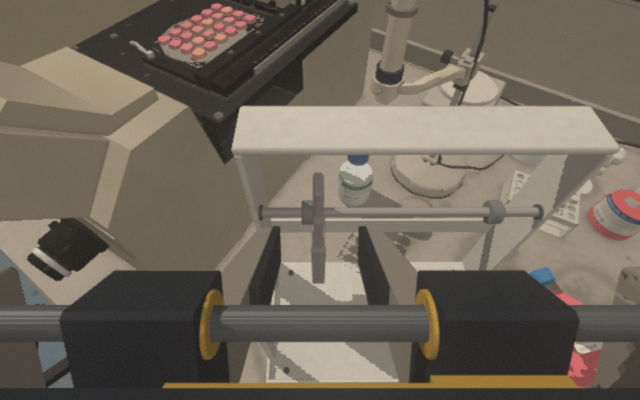

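play_rows --plan '[[[-32,33,-17,-0.027,0,0.023,0.1],[-64,66,-34,-0.055,0,0.046,0.1],[-96,97.7,-52,-0.082,-0.001,0.07,0.1],[-112,97.7,-38,-0.082,-0.001,0.07,0.1],[-128,97.7,-25,-0.082,-0.001,0.07,0.1],[-150,97.7,-7,-0.082,-0.001,0.07,0.1],[-170,97.7,10,-0.082,-0.001,0.07,0.1],[-186,97.7,23,-0.082,-0.001,0.07,0.1],[-186,97.7,23,-0.082,-0.001,0.07,0.5],[-186,97.7,23,-0.082,-0.001,0.07,0.8],[-186,97.7,23,-0.082,-0.001,0.07,1],[-186,97.7,23,-0.082,-0.001,0.07,1]]]'

```text
clock: 12.58
position: [0.4219, -0.3066, 0.1807]
ee_rot: [180.0, -50.0, -1.4]
force: [-0.1, -1.1, -0.8]
finger_gap: 0.105
grip_force: 30.0
```

```bash
python3 - <<'E'
from h import *
print(grasp()[0])
g=grasp()[0]
rows((g+[0,0,.057],50,-1.4),(g+[0,0,.117],50,-1.4),(g+[0,0,.172],50,-1.4),([.49,-.33,g[2]+.172],50,1.7),([.583,-.35,g[2]+.172],50,4.8))
E
```

```text
[ 0.4073789  -0.30624812  0.19293452]
clock 12.57 F [-0.1 -1.1 -0.8] gap 9.6 grip 30.0 J [-64.  10. 135.  84.  43. -43.]
[ 43.7   0.  -36.7] [ 0.001  0.001 -0.   ] deg 0.1
[ 89.6   0.  -75.3] [ 0.001  0.001 -0.   ] deg 0.1
[ 131.7    0.  -110.7] [ 0.001  0.001 -0.   ] deg 0.1
[185.2  20.9 -47. ] [ 0.042  0.001 -0.035] deg 3.1
[245.3  37.8  24.5] [ 0.083  0.001 -0.07 ] deg 6.2
```

play_rows --plan '[[[22,0,-18,0,0,0,1],[44,0,-37,0,0,0,1],[72,0,-60,0,0,0,1],[102,0,-86,0,0,0,1],[131.7,0,-110.7,0,0,0,1],[148,6,-91,0.012,0,-0.01,1],[167,12,-69,0.028,0,-0.022,1],[185,19,-47,0.042,0,-0.035,1],[210,25,-17,0.06,0,-0.05,1],[232,30,9,0.075,0,-0.063,1],[245.3,33.8,24.5,0.083,0,-0.07,1],[245.3,33.8,24.5,0.083,0,-0.07,1]]]'

```text
clock: 14.08
position: [0.598, -0.344, 0.3516]
ee_rot: [-179.8, -49.9, 4.8]
force: [-1.2, -0.5, -0.8]
finger_gap: 0.109
grip_force: 30.0
```

```bash
python3 - <<'E'
from h import *
g=grasp()[0];print(g)
im,W=cloud("side")
p=W.reshape(-1,3); p=p[np.isfinite(p).all(1)]
q=p[(abs(p[:,1]-g[1])<.02)&(p[:,0]>.54)&(p[:,0]<.62)&(p[:,2]>.17)&(p[:,2]<.36)]
for z in (.19,.21,.23,.26,.3,.32,.34):
    s=q[abs(q[:,2]-z)<.003]
    if len(s): print(round(z,3),len(s),s[:,0].min().round(4),s[:,0].max().round(4),np.median(s[:,1]).round(4))
x=.6247-.084*(g[1]+.3)
rows(([g[0],g[1],.2768],50,4.8),([x,g[1],.2768],50,4.8),([x,g[1],.2525],50,4.8))
E
```

```text
[ 0.58352537 -0.34529901  0.36380264]
0.19 65 0.5569 0.6055 -0.348
0.21 71 0.5568 0.6183 -0.3459
0.23 68 0.557 0.6059 -0.3456
0.26 44 0.5573 0.6072 -0.3495
0.3 15 0.5631 0.5731 -0.3489
0.32 27 0.5642 0.6 -0.3474
0.34 40 0.5635 0.6015 -0.3478
clock 14.12 F [ 0.3  0.2 -1.5] gap 9.6 grip 30.0 J [-49.   8. 109.  59.  46.  -0.]
[-65.9   0.5  56.5] [-0.002  0.002 -0.001] deg 0.2
[-37.1   4.4  90.8] [-0.002  0.002 -0.001] deg 0.2
[-55.7   4.4 106.5] [-0.002  0.002 -0.001] deg 0.2
```

Upright in the grip. Insert and lower.

play_rows --plan '[[[-17,0,14,0,0,0,1],[-34,0,28,0,0,0,1],[-50,0,42,0,0,0,1],[-66,0.5,56.5,0,0,0,1],[-66,0.5,56.5,0,0,0,1],[-52,2,73,0,0,0,1],[-37,4.4,91,0,0,0,1],[-37,4.4,91,0,0,0,1],[-46,4.4,98.5,0,0,0,1],[-55,4.4,106,0,0,0,1],[-55,4.4,106,0,0,0,1]]]'

```text
clock: 15.5
position: [0.6434, -0.344, 0.2407]
ee_rot: [-179.8, -49.9, 4.7]
force: [0.1, 0.5, -1.6]
finger_gap: 0.105
grip_force: 30.0
```

```bash
python3 - <<'E'
from h import *
g=grasp()[0];print(g,.6247-.084*(g[1]+.3))
im,W=cloud("side")
p=W.reshape(-1,3); p=p[np.isfinite(p).all(1)]
q=p[(abs(p[:,1]-g[1])<.013)&(p[:,0]>.59)&(p[:,0]<.66)&(p[:,2]>.09)&(p[:,2]<.29)]
for z in (.1,.13,.19,.21,.22,.225,.24):
    s=q[abs(q[:,2]-z)<.003]
    if len(s): print(round(z,3),len(s),s[:,0].min().round(4),s[:,0].max().round(4),np.median(s[:,1]).round(4))
E
```

```text
[ 0.62888152 -0.34526117  0.25296685] 0.628501937899885
0.1 60 0.6024 0.6519 -0.3458
0.13 34 0.6025 0.6516 -0.3484
0.19 11 0.6093 0.6184 -0.3483
0.21 17 0.6085 0.6466 -0.349
0.22 37 0.6076 0.6464 -0.3472
0.225 50 0.608 0.6463 -0.3474
0.24 20 0.6145 0.6359 -0.3479
```

play_rows --plan '[[[0,2,0,0,0,0,1],[0,4,0,0,0,0,1],[0,6,0,0,0,0,1],[0,8,0,0,0,0,1],[0,9,0,0,0,0,1],[0,10,0,0,0,0,1],[0,10,0,0,0,0,1]]]'

```text
clock: 16.42
position: [0.6443, -0.3546, 0.2415]
ee_rot: [-179.9, -49.9, 4.7]
force: [-0.2, -0.6, -1.5]
finger_gap: 0.106
grip_force: 30.0
```

play_rows --plan '[[[0,0.5,0,0,0,0,1],[0,1,0,0,0,0,1],[0,1,0,0,0,0,1]]]'

```text
clock: 16.8
position: [0.6444, -0.3556, 0.2415]
ee_rot: [-179.9, -49.9, 4.7]
force: [0.1, -0.3, -1.2]
finger_gap: 0.112
grip_force: 30.0
```

play_rows --plan '[[[0,0.5,0,0,0,0,1],[0,1,0,0,0,0,1],[0,1,0,0,0,0,1]]]'

```text
clock: 17.18
position: [0.6445, -0.3566, 0.2415]
ee_rot: [-179.9, -49.9, 4.7]
force: [0.6, -0.7, -1.1]
finger_gap: 0.107
grip_force: 30.0
```

play_rows --plan '[[[0,0.5,0,0,0,0,1],[0,1,0,0,0,0,1],[0,1,0,0,0,0,1]]]'

```text
clock: 17.55
position: [0.6446, -0.3576, 0.2415]
ee_rot: [-179.9, -49.9, 4.7]
force: [0.3, 0.4, -1.0]
finger_gap: 0.106
grip_force: 30.0
```

play_rows --plan '[[[0,0.5,0,0,0,0,1],[0,1,0,0,0,0,1],[0,1,0,0,0,0,1]]]'

```text
clock: 17.92
position: [0.6446, -0.3582, 0.2415]
ee_rot: [-179.8, -49.9, 4.7]
force: [-0.7, 1.2, -0.7]
finger_gap: 0.106
grip_force: 30.0
```

play_rows --plan '[[[0,0.3,0,0,0,0,1],[0,0.6,0,0,0,0,1],[0,0.6,0,0,0,0,1]]]'

```text
clock: 18.3
position: [0.6446, -0.3583, 0.2415]
ee_rot: [-179.8, -49.9, 4.7]
force: [-1.6, 4.9, 0.7]
finger_gap: 0.103
grip_force: 30.0
```

play_rows --plan '[[[0,-0.6,0,0,0,0,1],[0,-0.6,0,0,0,0,0.6],[0,-0.6,0,0,0,0,0.4],[0,-0.6,0,0,0,0,0.3],[0,-0.6,0,0,0,0,0.3],[0,-0.6,-8,0,0,0,0.3],[0,-0.6,-20,0,0,0,0.3],[0,-0.6,-40,0,0,0,0.3],[0,-0.6,-75,0,0,0,0.2],[0,-0.6,-120,0,0,0,0.1],[0,-0.6,-150,0,0,0,0.1],[0,-0.6,-150,0,0,0,0.1]]]'

```text
clock: 19.8
position: [0.5289, -0.3696, 0.3407]
ee_rot: [179.8, -50.0, 4.8]
force: [0.7, -0.5, -0.3]
finger_gap: 0.452
grip_force: 0.0
```

```bash
python3 - <<'E'
from h import *
print(grasp()[0])
im,W=cloud("wrist"); np.save("w6.npy",W); cv2.imwrite("pics/w6.png",im[:,:,::-1])
p=W.reshape(-1,3); p=p[np.isfinite(p).all(1)]
q=p[(abs(p[:,0]-(.6247-.084*(p[:,1]+.3)))<.025)]
for c in(-.370,-.182):
    s=q[(q[:,2]>.2195)&(q[:,2]<.2235)&(abs(q[:,1]-c)<.007)]; print("clip",len(s),np.percentile(s[:,1],[0,3,50,97,100]).round(4))
for c in(-.359,-.193):
    s=q[(q[:,2]>.23)&(q[:,2]<.28)&(abs(q[:,1]-c)<.02)]; print("carrier",len(s),s.min(0).round(4),s.max(0).round(4))
s=p[(abs(p[:,0]-.405)<.03)&(abs(p[:,1]+.38)<.03)&(p[:,2]>.15)&(p[:,2]<.19)]
if len(s): print("short tab",len(s),s.min(0),s.max(0))
rows(([.4055,-.378,.28],50,-1.5),([.4055,-.378,.153],50,-1.5))
E
```

```text
[ 0.51437621 -0.37072348  0.3529484 ]
clip 158 [-0.3767 -0.3763 -0.3706 -0.365  -0.3639]
clip 29 [-0.1826 -0.1825 -0.1792 -0.1757 -0.1753]
carrier 442 [ 0.6158 -0.3652  0.2301] [ 0.6416 -0.3541  0.2646]
carrier 851 [ 0.6011 -0.1993  0.23  ] [ 0.6277 -0.1879  0.2647]
clock 19.85 F [1.1 0.1 0.1] gap 41.7 grip 0.0 J [-57.   6. 112.  60.  51.  -7.]
[-125.4    0.2  -38.1] [-0.083  0.     0.07 ] deg 6.2
[-2.227e+02  1.000e-01  4.360e+01] [-0.083  0.     0.07 ] deg 6.2
```

play_rows --plan '[[[-42,0,-13,-0.028,0,0.023,0.1],[-84,0,-26,-0.056,0,0.046,0.1],[-125.4,0.2,-38,-0.083,0,0.07,0.1],[-148,0.2,-19,-0.083,0,0.07,0.1],[-172,0.2,1,-0.083,0,0.07,0.1],[-200,0.2,24.5,-0.083,0,0.07,0.1],[-222.7,0.2,43.6,-0.083,0,0.07,0.1],[-222.7,0.2,43.6,-0.083,0,0.07,0.1],[-222.7,0.2,43.6,-0.083,0,0.07,0.5],[-222.7,0.2,43.6,-0.083,0,0.07,0.8],[-222.7,0.2,43.6,-0.083,0,0.07,1],[-222.7,0.2,43.6,-0.083,0,0.07,1]]]'

```text
clock: 21.35
position: [0.4208, -0.3786, 0.1404]
ee_rot: [180.0, -50.0, -1.4]
force: [-1.4, -2.6, 1.8]
finger_gap: 0.11
grip_force: 30.0
```

```bash
python3 - <<'E'
from h import *
g=grasp()[0];print(g)
rows((g+[0,0,.15],50,-1.5),([.475,-.255,g[2]+.15],50,4.8))
E
```

```text
[ 0.40630606 -0.37818471  0.15266227]
clock 21.35 F [-1.4 -2.6  1.8] gap 10.1 grip 30.0 J [-69.  20. 129.  84.  45. -49.]
[ 1.149e+02  1.000e-01 -9.650e+01] [-0.     0.001  0.001] deg 0.1
[ 157.  -126.4  -46.4] [ 0.084  0.001 -0.07 ] deg 6.2
```

play_rows --plan '[[[20,0,-17,0,0,0,1],[45,0,-38,0,0,0,1],[80,0,-67,0,0,0,1],[115,0,-96.5,0,0,0,1],[122,-20,-88,0.014,0,-0.012,1],[131,-48,-77,0.032,0,-0.027,1],[140,-76,-66,0.051,0,-0.043,1],[150,-105,-55,0.07,0,-0.058,1],[157,-125.5,-46.4,0.084,0.001,-0.07,1],[157,-125.5,-46.4,0.084,0.001,-0.07,1]]]'

```text
clock: 22.6
position: [0.4893, -0.2522, 0.2895]
ee_rot: [-179.8, -50.0, 4.8]
force: [0.6, -0.8, -2.1]
finger_gap: 0.105
grip_force: 30.0
```

```bash
python3 - <<'E'
from h import *
g=grasp()[0]; x=.5302-.084*(g[1]+.3); print(g,x)
im,W=cloud("side")
p=W.reshape(-1,3); p=p[np.isfinite(p).all(1)]
q=p[(abs(p[:,1]-g[1])<.02)&(p[:,0]>.43)&(p[:,0]<.53)&(p[:,2]>.15)&(p[:,2]<.33)]
for z in (.17,.19,.21,.225,.24,.26,.275,.285):
    s=q[abs(q[:,2]-z)<.003]
    if len(s): print(round(z,3),len(s),s[:,0].min().round(4),s[:,0].max().round(4),np.median(s[:,1]).round(4))
rows(([g[0],g[1],.2067],50,4.8),([x+.001,g[1],.2067],50,4.8),([x+.001,g[1],.182],50,4.8))
E
```

```text
[ 0.47477376 -0.25353911  0.30174219] 0.5262972850697205
0.17 59 0.4477 0.4984 -0.2549
0.19 47 0.448 0.4983 -0.2535
0.21 48 0.4478 0.4978 -0.2533
0.225 32 0.4509 0.497 -0.2564
0.24 10 0.4543 0.464 -0.2573
0.26 22 0.4541 0.4918 -0.255
0.275 44 0.4539 0.4916 -0.2558
0.285 23 0.4608 0.4828 -0.2572
clock 22.65 F [ 0.3  0.7 -2.2] gap 9.4 grip 30.0 J [-52.  -1. 128.  67.  44. -15.]
[-72.7  -0.6  61.4] [-0.003  0.    -0.   ] deg 0.2
[-39.    3.9 101.4] [-0.003  0.    -0.   ] deg 0.2
[-57.9   4.  117.3] [-0.003  0.    -0.   ] deg 0.2
```

play_rows --plan '[[[-18,0,15,0,0,0,1],[-36,0,30,0,0,0,1],[-55,0,46,0,0,0,1],[-73,0,61.4,0,0,0,1],[-73,0,61.4,0,0,0,1],[-56,2,81,0,0,0,1],[-39,4,101.4,0,0,0,1],[-39,4,101.4,0,0,0,1],[-48,4,109,0,0,0,1],[-57.5,4,117,0,0,0,1],[-57.5,4,117,0,0,0,1]]]'

```text
clock: 24.02
position: [0.5411, -0.2531, 0.1703]
ee_rot: [-179.7, -50.0, 4.6]
force: [1.1, 0.5, -1.4]
finger_gap: 0.103
grip_force: 30.0
```

```bash
python3 - <<'E'
from h import *
g=grasp()[0];print(g,.5302-.084*(g[1]+.3))
im,W=cloud("side")
p=W.reshape(-1,3); p=p[np.isfinite(p).all(1)]
q=p[(abs(p[:,1]-g[1])<.013)&(p[:,0]>.48)&(p[:,0]<.56)&(p[:,2]>.04)&(p[:,2]<.2)]
for z in (.06,.09,.12,.14,.15,.17):
    s=q[abs(q[:,2]-z)<.003]
    if len(s): print(round(z,3),len(s),s[:,0].min().round(4),s[:,0].max().round(4),np.median(s[:,1]).round(4))
E
```

```text
[ 0.5266226  -0.25439256  0.18250127] 0.5263689749490403
0.06 18 0.4999 0.5472 -0.258
0.09 40 0.4998 0.5504 -0.2548
0.12 11 0.506 0.516 -0.2587
0.14 20 0.5058 0.5418 -0.2558
0.15 30 0.5058 0.5423 -0.2569
0.17 12 0.5126 0.5363 -0.2585
```

play_rows --plan '[[[0,-2,0,0,0,0,1],[0,-4,0,0,0,0,1],[0,-6,0,0,0,0,1],[0,-8,0,0,0,0,1],[0,-9,0,0,0,0,1],[0,-9,0,0,0,0,1]]]'

```text
clock: 24.82
position: [0.5413, -0.244, 0.1705]
ee_rot: [-179.8, -50.0, 4.7]
force: [-0.2, -1.0, -1.4]
finger_gap: 0.103
grip_force: 30.0
```

play_rows --plan '[[[0,-0.5,0,0,0,0,1],[0,-1,0,0,0,0,1],[0,-1,0,0,0,0,1]]]'

```text
clock: 25.2
position: [0.5412, -0.2431, 0.1706]
ee_rot: [-179.8, -50.0, 4.7]
force: [-1.0, 1.0, -1.0]
finger_gap: 0.102
grip_force: 30.0
```

play_rows --plan '[[[0,-0.5,0,0,0,0,1],[0,-1,0,0,0,0,1],[0,-1,0,0,0,0,1]]]'

```text
clock: 25.58
position: [0.5411, -0.2421, 0.1705]
ee_rot: [-179.8, -50.0, 4.7]
force: [-0.2, 0.4, -1.0]
finger_gap: 0.107
grip_force: 30.0
```

play_rows --plan '[[[0,-0.5,0,0,0,0,1],[0,-1,0,0,0,0,1],[0,-1,0,0,0,0,1]]]'

```text
clock: 25.95
position: [0.541, -0.2411, 0.1705]
ee_rot: [-179.8, -50.0, 4.7]
force: [-0.4, -0.1, -1.9]
finger_gap: 0.111
grip_force: 30.0
```

play_rows --plan '[[[0,-0.4,0,0,0,0,1],[0,-0.8,0,0,0,0,1],[0,-0.8,0,0,0,0,1]]]'

```text
clock: 26.32
position: [0.541, -0.2409, 0.1706]
ee_rot: [-179.9, -50.0, 4.7]
force: [1.1, -4.0, -2.4]
finger_gap: 0.11
grip_force: 30.0
```

play_rows --plan '[[[0,0.5,0,0,0,0,1],[0,0.5,0,0,0,0,0.6],[0,0.5,0,0,0,0,0.4],[0,0.5,0,0,0,0,0.3],[0,0.5,0,0,0,0,0.3],[0,0.5,-8,0,0,0,0.3],[0,0.5,-20,0,0,0,0.3],[0,0.5,-40,0,0,0,0.3],[0,0.5,-75,0,0,0,0.2],[0,0.5,-120,0,0,0,0.1],[0,0.5,-150,0,0,0,0.1],[0,0.5,-150,0,0,0,0.1]]]'

```text
clock: 27.82
position: [0.4258, -0.2519, 0.2684]
ee_rot: [179.9, -50.1, 4.8]
force: [-0.3, -0.2, -0.3]
finger_gap: 0.449
grip_force: 0.0
```

```bash
python3 - <<'E'
from h import *
s=manip.get_state(); print(s["clock"],s["position"])
im,W=cloud("wrist"); i2,W2=cloud("side")
p=W.reshape(-1,3); p=p[np.isfinite(p).all(1)]
for nm,a,z,cl,ca in(("L",.6247,.21,-.182,-.193),("R",.6247,.21,-.370,-.3595),("low",.5302,.14,-.232,-.243)):
    q=p[(abs(p[:,0]-(a-.084*(p[:,1]+.3)))<.025)]
    s=q[(q[:,2]>z+.0105)&(q[:,2]<z+.0135)&(abs(q[:,1]-cl)<.009)]
    t=q[(q[:,2]>z+.02)&(q[:,2]<z+.07)&(abs(q[:,1]-ca)<.02)]
    print(nm,"clip",np.percentile(s[:,1],[0,50,100]).round(4) if len(s) else 0,"carrier",t.min(0).round(4),t.max(0).round(4))
out=np.hstack([cv2.resize(im,(400,250))[:, :], cv2.resize(i2[105:295,250:430],(400,422))[:250]*0]) 
c=cv2.resize(i2[105:295,275:425],(390,494),interpolation=cv2.INTER_CUBIC)
o=np.zeros((494,790,3),np.uint8); o[:,:390]=c; o[:250,390:]=cv2.resize(im,(400,250)); cv2.imwrite("pics/end.png",o[:,:,::-1])
E
```

```text
27.825 [ 0.42575601 -0.25192124  0.26842525]
L clip [-0.1904 -0.1808 -0.1756] carrier [ 0.6004 -0.1985  0.23  ] [ 0.6253 -0.187   0.2644]
R clip [-0.3764 -0.3721 -0.3612] carrier [ 0.6151 -0.365   0.23  ] [ 0.6421 -0.3534  0.2646]
low clip [-0.2405 -0.2312 -0.226 ] carrier [ 0.5126 -0.2484  0.1601] [ 0.5401 -0.2374  0.1952]
```

View pics/end.png

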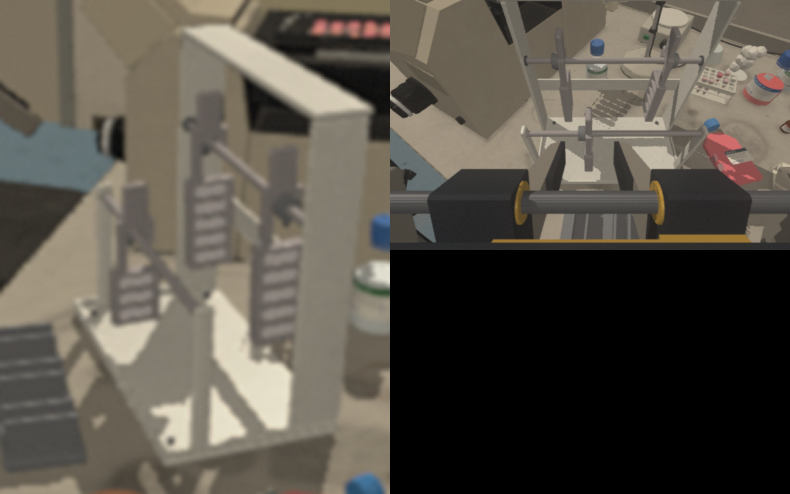

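The final picture shows all three carriers hanging upright. The two long ones are on the upper rail, next to the clips at about (207,145) and (288,205). The short one is on the lower rail, at about (135,240).

play_rows --plan '[[[0,0,0,0,0,0,0.1],[0,0,0,0,0,0,0.1],[0,0,0,0,0,0,0.1],[0,0,0,0,0,0,0.1],[0,0,0,0,0,0,0.1],[0,0,0,0,0,0,0.1],[0,0,0,0,0,0,0.1],[0,0,0,0,0,0,0.1],[0,0,0,0,0,0,0.1],[0,0,0,0,0,0,0.1],[0,0,0,0,0,0,0.1],[0,0,0,0,0,0,0.1]]]'

```text
clock: 29.42
position: [0.4265, -0.2508, 0.2669]
ee_rot: [-179.8, -50.0, 4.7]
force: [0.7, 0.6, -0.1]
finger_gap: 0.45
grip_force: 0.0
```

```bash
python3 -c "
from station import manip
print(manip.job_done())"
```

```text
the job is handed in; nothing more can be done
None
```

The job is handed in at about 29 s of the 69 s allowed: both long carriers hang on the upper rail and the short one on the lower, each touching its own clip, and the clips read unmoved in the camera data; the hand-in call returned no verdict.

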